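Screw down the sole press on a glued shoe

TASK

The shoe standing in the bench press has just had its sole glued. Screw the press down with its T-handle, turning it clockwise seen from above (letting go and taking hold again as often as you need), until the pad bears firmly on the wooden last and the handle has come right up to its stop. Do not shift the shoe, leave the tin, the bottle and the hammer alone, and let go of the handle at the end.

Things in the scene. Friction and masses are not known exactly. Their poses are not given: they have to be found in the camera images.
- press: Grey steel bench press, fixed. Origin: on the bench under the screw's axis. Base plate 20 mm thick, x -90 to +210, y -110 to +110 mm in its own frame. Columns of 22 mm diameter at y = +-90 mm carry a bridge along y (46 mm wide, 230 mm long), 136 to 160 mm above the bench; nuts on it reach 168 mm. The vertical screw passes through its middle, T-handle on top
- t_handle (a joint): Angle of the T-handle about the vertical screw, rad, growing clockwise seen from above (screwing down). Starts at 1.4 to 3.2. Screw, handle and pad go down 12 mm per turn (1.91 mm per rad). The sprung pad meets the last at about 5.4 rad, then presses 4 N more per mm; hard stop at 8.0 rad. Friction 0.15 N m; it stays where it is left
- hub (a point): Centre of the T-handle, where the bar's axis crosses the screw's; 216 mm above the bench at joint value 0, 201 mm at the stop. The hub is 28 mm in diameter and reaches 11 mm above the bar's axis. It turns with the handle; z up, x along the bar to end_a
- end_a (a point): Centre of the black ball (20 mm diameter) on one end of the bar, 84 mm from the screw's axis. The bar is a level steel rod of 12 mm diameter, bare from 14 to 74 mm from the axis, with at least 27 mm free below it over the bridge's nuts and collar. At joint value 0 this end points along the press's +x
- end_b (a point): Centre of the like ball on the other end of the bar, opposite end_a
- pad: Round press pad, 48 mm in diameter, rubber face below, hanging under the bridge on the screw's axis. It does not turn. Its origin is not on the pad: see pad_face
- pad_face (a point): Centre of the pad's lower rubber face; 105 mm above the bench at joint value 0, coming down to the top of the last at 95 mm
- shoe: Black shoe on a wooden last, loose on the base plate, 220 mm long, 82 mm wide, about 0.7 kg. Origin: on the sole's underside (20 mm above the bench), below the last's round flat top (46 mm diameter), which is 75 mm above the underside and stands under the pad. x points to the toe
- glue_tin: Bystander: upright bare metal tin, 72 mm diameter, 85 mm high, loose; origin at the centre of its underside
- glass_bottle: Bystander: upright green glass bottle, 56 mm diameter, 165 mm high, loose; origin at the centre of its underside
- hammer: Bystander: hammer of 240 mm lying on the bench; origin under its middle, x along the handle towards the head
Not all that is in view belongs to the job. What is shaped like the shoe but pink or yellow is not meant.

How it is judged:
By the outcome, as a careful person would: the job done as asked, in the order asked, and still so for the second after the job is handed in, with the robot touching nothing.
It also fails if it takes over 72 s, if anything falls off the work surface, if the arm or the gripper's body presses on something with over 40 N, if the wrist force passes 120 N, or if a joint passes its speed limit or range.

ROBOT

A 6-joint arm with a two-finger parallel gripper is mounted at the origin on the work surface. World frame = base frame: x ahead of the robot, y to its left, z up, the work surface at z = 0. Lengths are in m, angles in rad, forces in N, time in s.
With the tool pointing down it reaches from about 0.4 to 0.825 m from the base axis. Payload 7 kg.
Tool frame: the origin (TCP) lies at the centre of the arm's flange, where the gripper is bolted on; the fingertips stand 178 mm ahead of it and the grasp point (between the pads) lies ahead of it (tcp_to_grasp is the z of the grasp point in the tool frame, in m); z points along the fingers, x is the direction in which the jaws open and shut, and the axes are right-handed (so a half turn about z gives the same grasp; the last joint's range is limited). The gripper opens to 88 mm and grips with 3 to 60 N. Pads are 19 mm wide; open, the fingers measure 130 mm over their backs; the gripper's body (78 mm by 193 mm) begins 47 mm behind the grasp point.
Start: joints at [1.574, 0.359, 0.012, 0, -1.224, -0.288], TCP at [0.19, 0.648, 0.405] pointing down, gripper open.
Joint ranges: [-3.07, 3.07], [-1.43, 2.12], [-1.02, 1.25], [-3.03, 1.67], [-3.05, -0], [-3.03, 3.03]. Speed limits (rad/s): [2.39, 2.39, 3.01, 3.14, 3.14, 3.14].

INTERFACE

Orientations are given as [roll, pitch, yaw] about the fixed x, y, z axes, in that order (R = Rz(yaw) Ry(pitch) Rx(roll)).
In Python, from station import get_state, grab_frame, job_done, tcp_to_grasp gives the robot as it stands.
- The arm moves only by the tool drive_tool, never from a script. Its argument "moves" is a list of rows, each a list of 7 numbers: the shift along the tool's x, y, z in mm, then the turn, a rotation vector about the tool's x, y, z in degrees, then the closure, from -1 (fully open) to 1 (shut), so that 0 is half open. In form: [[dx, dy, dz, ax, ay, az, claw], ...]. A call has 1 to 12 rows; each row is the pose to reach, as a shift and turn from the pose commanded when the call began, along the tool's axes at that moment; what a row does not reach only later rows make up. A row lasts 1/8 s, in which the tool goes at most 62.5 mm and 10.7 degrees, less where a joint would pass 70% of its speed; a pose out of reach is approached as far as the arm can. A call with a gripper value outside its range is refused whole. The fingers move at their own pace and stop on an object; "grip_force" is the grip in N (left out, the last holds). Time passes only in rows, so rows that repeat a pose let the fingers close. It gives the time, the measured TCP pose, the force and the opening at its end, in the units of the state.
- get_state(): the state, without advancing time (a new reading comes with each control period).
- grab_frame(name): name is "side" or "top" or "wrist"; returns a dict with "img" (480x640x3 uint8, red, green, blue), "range_z" (480x640 float32, m along the optical axis (not along the pixel's ray), 0 where there is no reading), "fovy" (degrees; the focal length in pixels is half the picture's height over the tangent of half this angle, whatever the lens; pixels are square), "cx", "cy" (the principal point, pixels), "rvec" (rotation vector, rad) and "tvec" (3), from world to camera coordinates, as OpenCV has them. Camera axes: x right, y down, z forward; pixel columns grow to the right and rows downward; lengths in m; the calibration is good to about 2 mm. A picture is of the moment at which its call begins.
- job_done(): hands the job in, once; it reports no verdict.
The state is a dict: "t": time; "q": joint angles; "qd": joint speeds; "joint_efforts": joint torques, N m; "eef_pos": TCP position; "ee_rot": TCP orientation; "force": force on the tool from outside, world axes, zero at the start; "moment": the same for the moment, N m; "width": finger opening in m.
Only numpy, scipy, OpenCV 4.12 (cv2) and the standard library are available. Lean on these libraries where they do the work, as an engineer would, in place of code of your own. Each camera call takes 0.05 s, during which the arm holds its last target. There are 200 camera calls.

## Working session

There is one attempt and no reset: what is moved stays moved. The work goes in short steps, Python scripts to look and compute and a tool call to move; the robot and the scene stay as the last step left them, time stands still between calls to the robot, and variables do not carry over. Pictures are saved under pics/ and viewed, about 8 in all and at most 12, crops included, and the job is handed in when it is done.

Besides the shell and the picture viewer there is one more tool, called by a JSON object that holds its "name" and its "arguments". drive_tool: Moves the arm, as the interface text tells. Its arguments: {"type":"object","properties":{"moves":{"type":"array"},"grip_force":{"type":"number"}},"required":["moves"]}

```bash
mkdir -p pics; ls; cat > h.py <<'E'
import numpy as np, cv2
from station import *
from scipy.spatial.transform import Rotation as Rn
def cam(f):
    fl=240/np.tan(np.radians(f["fovy"])/2); R=cv2.Rodrigues(np.array(f["rvec"],float))[0]; return fl,R,np.array(f["tvec"],float)
def cloud(f):
    fl,R,t=cam(f); v,u=np.mgrid[0:480,0:640]; z=f["range_z"]
    P=np.stack([(u-f["cx"])/fl*z,(v-f["cy"])/fl*z,z],-1)
    W=(P-t)@R; W[z<=0]=np.nan; return W
def proj(f,p):
    fl,R,t=cam(f); c=R@np.array(p)+t; return c[0]/c[2]*fl+f["cx"],c[1]/c[2]*fl+f["cy"]
def save(n,f): cv2.imwrite(f"pics/{n}.png",f["img"][...,::-1])
E
python3 - <<'E'
from h import *
s=get_state(); print(s, tcp_to_grasp)
for n in("side","top"):
    f=grab_frame(n); save(n+"0",f); W=cloud(f); np.save(n+"0.npy",W); fl,R,t=cam(f);print(n,-R.T@t,R[2],fl)
    m=(W[...,2]>.13)&(W[...,2]<.23); 
E
```

```text
pics
{'t': 0.0, 'q': array([ 1.57411309e+00,  3.59376997e-01,  1.10224162e-02, -3.19381071e-04,
       -1.22411354e+00, -2.88098534e-01]), 'qd': array([-3.21642868e-04,  3.30291974e-04, -2.75042053e-06, -2.24276094e-04,
        5.01648308e-04, -1.92472434e-03]), 'joint_efforts': array([-2.37888671e-03, -5.82723463e+01,  2.93076038e+01,  6.99756458e+00,
        7.07656582e-03, -1.57113959e-04]), 'eef_pos': array([0.18959302, 0.64760876, 0.40371852]), 'ee_rot': array([-3.14140547e+00, -1.68820427e-03, -1.85568703e+00]), 'force': array([ 0.03022258, -0.58790816, -1.04972168]), 'moment': array([-0.02279619,  0.00683748, -0.01398007]), 'width': 0.08780067395899611} 0.1593
side [ 0.36968743 -0.62794068  0.96843254] [ 0.11411552  0.66565962 -0.73747876] 544.4372066078887
top [0.30017248 0.10926515 1.5158239 ] [ 0.14898234  0.01135777 -0.98877463] 550.7935093234443
```

View pics/top0.png

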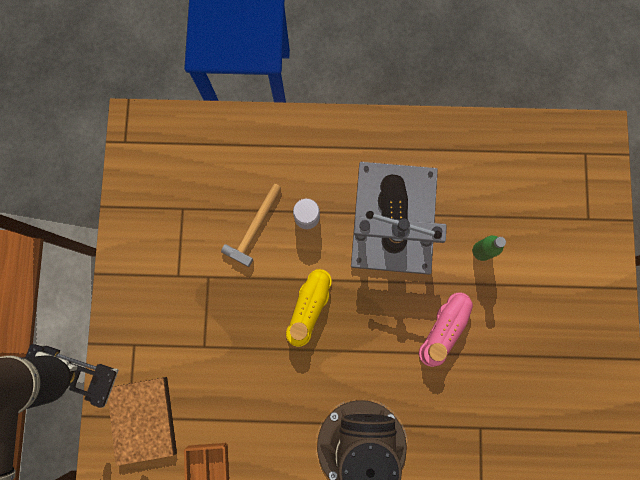

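View pics/side0.png

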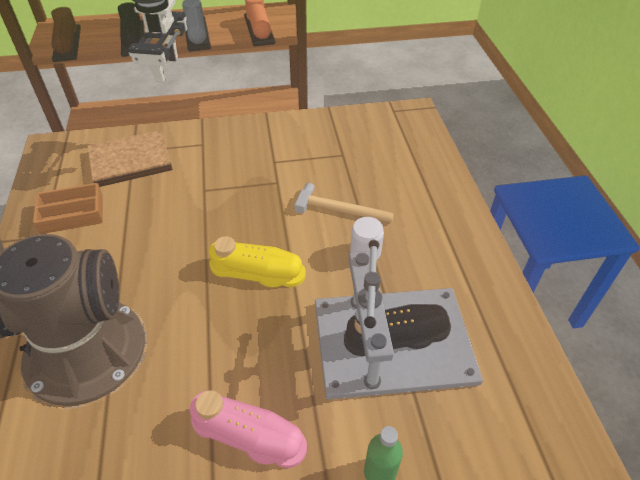

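The top view shows the press with its hub at about (403,227) and the bar's balls at about (370,215) and (437,234). In the side view the hub is at about (371,283), with balls at about (374,244) and (370,322). Next I'll measure these.

```bash
python3 - <<'E'
from h import *
for n in("top","side"):
    W=np.load(n+"0.npy"); z=W[...,2]
    m=(z>.185)&(z<.24)&(W[...,0]>.3)&(W[...,0]<.9)&(abs(W[...,1])<.4)
    k,l,st,c=cv2.connectedComponentsWithStats(m.astype(np.uint8))
    for i in range(1,k):
        if st[i,4]<20: continue
        P=W[l==i]; xy=P[:,:2]; mu=xy.mean(0); u,s,vt=np.linalg.svd(xy-mu,full_matrices=False); d=(xy-mu)@vt[0]
        print(n,c[i],st[i,4],"mean",P.mean(0),"zmax",np.sort(P[:,2])[-5:],"dir",vt[0],"ext",d.min(),d.max(), "ends",mu+vt[0]*d.min(),mu+vt[0]*d.max())
        h=P[P[:,2]>np.percentile(P[:,2],97)-.004];print(" hub",h.mean(0),len(h))
    b=(z>.13)&(z<.175)&(W[...,0]>.4)&(W[...,0]<.9)&(W[...,1]<.2)&(W[...,1]>-.3)
    k,l,st,c=cv2.connectedComponentsWithStats(b.astype(np.uint8))
    for i in range(1,k):
        if st[i,4]>60:
            P=W[l==i]; (cx,w,a)=cv2.minAreaRect((P[:,:2]*1000).astype(np.float32)); print(n,"bridge",st[i,4],cx,w,a)
    b=(z>.012)&(z<.026)&(W[...,0]>.4)&(W[...,0]<.95)&(W[...,1]<.1)&(W[...,1]>-.3)
    k,l,st,c=cv2.connectedComponentsWithStats(b.astype(np.uint8)); i=1+st[1:,4].argmax(); P=W[l==i]; print(n,"plate",cv2.minAreaRect((P[:,:2]*1000).astype(np.float32)))
    for nm,(x0,x1,y0,y1) in {}.items(): pass
    t=(z>.05)&(z<.135)
    k,l,st,c=cv2.connectedComponentsWithStats(t.astype(np.uint8))
    for i in range(1,k):
        if st[i,4]>40: print(n,"mid",c[i],st[i,4],np.median(W[l==i],0))
E
```

```text
top [403.46311475 224.69262295] 488 mean [ 0.55347253 -0.07494337  0.21807601] zmax [0.22654039 0.22663458 0.22733695 0.22774103 0.22780699] dir [0.26346573 0.96466876] ext -0.09292114619947746 0.09363840815833029 ends [ 0.52899099 -0.16458149] [0.57814304 0.01538668]
 hub [ 0.55384003 -0.0753449   0.22348264] 119
top bridge 1358 (554.400146484375, -74.62939453125) (229.8937225341797, 47.14424514770508) 86.70307159423828
top plate ((685.7440795898438, -82.98359680175781), (220.73529052734375, 159.5786895751953), 86.4759521484375)
top mid [393.95375723 197.90847784] 1038 [ 0.65215063 -0.06907059  0.07742604]
top mid [305.81487889 212.11764706] 578 [0.60677499 0.16470821 0.08310877]
top mid [488.02056555 247.74550129] 389 [ 0.51853724 -0.3085767   0.10702335]
top mid [394.56  243.225] 200 [ 0.53138255 -0.07069032  0.07580566]
top mid [307.12638436 309.24690554] 1535 [0.35229904 0.15420774 0.05918558]
top mid [447.07909968 331.67266881] 1555 [ 0.30431465 -0.21247325  0.05901304]
top mid [334.92715232 446.60264901] 151 [0.01069258 0.07200818 0.07700663]
side [371.57837181 284.27703524] 8
[... 595 characters left out ...]
d [241.13664107  25.18940736] 5079 [0.39977907 1.12885316 0.06020512]
side mid [366.77278562 231.48908858] 779 [0.60846761 0.15149062 0.08271144]
side mid [251.5361991  253.88970588] 1768 [0.35281983 0.14601493 0.05867896]
side mid [416.05301837 320.7480315 ] 1905 [ 0.65318102 -0.08819149  0.07686044]
side mid [354.56167979 329.60367454] 381 [ 0.53383162 -0.08858056  0.07434104]
side mid [ 74.97363603 348.36433541] 2731 [ 0.02619803 -0.05988273  0.08469406]
side mid [374.10471204 369.09947644] 191 [ 0.54888742 -0.17694314  0.08057592]
side mid [242.93341054 420.30225825] 3454 [ 0.31043705 -0.22340428  0.05863542]
side mid [383.13949433 458.3853531 ] 1147 [ 0.52158962 -0.33992647  0.10620835]
```

{"name": "drive_tool", "arguments": {"moves": [[0,0,-60,0,0,0,-1],[593,-554,-60,0,0,-83,-1],[593,-554,-60,0,0,-83,-1],[593,-554,-60,0,0,-83,-1],[593,-554,-60,0,0,-83,-1],[593,-554,-60,0,0,-83,-1],[593,-554,-60,0,0,-83,-1],[593,-554,-60,0,0,-83,-1],[593,-554,-60,0,0,-83,-1],[593,-554,-60,0,0,-83,-1],[593,-554,-60,0,0,-83,-1],[593,-554,-60,0,0,-83,-1]], "grip_force": 50}}

```text
t: 1.6
eef_pos: [0.4925, 0.0461, 0.4648]
ee_rot: [-3.141, -0.0, -0.407]
force: [1.3, 0.7, -0.2]
width: 0.0874
```

```bash
python3 - <<'E'
from h import *
s=get_state(); print(s["eef_pos"],s["ee_rot"],s["q"])
E
```

```text
[0.49246554 0.04613991 0.46475073] [-3.14120530e+00 -1.61144063e-04 -4.06618012e-01] [ 4.91580150e-01  2.08088789e-02 -2.75925085e-01 -1.20562947e-04
 -1.27365898e+00  2.24342980e+00]
```

{"name": "drive_tool", "arguments": {"moves": [[106,88,0,0,0,0,-1],[106,88,0,0,0,0,-1],[106,88,0,0,0,0,-1],[106,88,0,0,0,0,-1],[106,88,0,0,0,0,-1]]}}

```text
t: 2.22
eef_pos: [0.5542, -0.0738, 0.4646]
ee_rot: [-3.141, 0.0, -0.406]
force: [0.5, -0.5, 0.4]
width: 0.0875
```

```bash
cat > meas.py <<'E'
from h import *
import sys
n=sys.argv[1]
s=get_state(); print(s["eef_pos"],s["ee_rot"],s["q"],s["force"])
f=grab_frame("wrist"); save(n,f); W=cloud(f); z=W[...,2]
fl,R,t=cam(f); print("cam",-R.T@t)
m=(z>.19)&(z<.235)&(abs(W[...,0]-.555)<.11)&(abs(W[...,1]+.077)<.11)
P=W[m]; xy=P[:,:2]; mu=xy.mean(0); u,_,vt=np.linalg.svd(xy-mu,full_matrices=False); d=(xy-mu)@vt[0]
print(len(P),mu,np.degrees(np.arctan2(vt[0,1],vt[0,0])),d.min(),d.max(),"mid",mu+vt[0]*(d.min()+d.max())/2)
h=P[P[:,2]>np.percentile(P[:,2],99)-.004]; print("hub",h.mean(0),len(h)); print("proj hub",proj(f,[.555,-.077,.224]))
E
python3 meas.py w1
```

```text
[ 0.55422136 -0.07378412  0.46463951] [-3.14144289e+00  2.73892667e-04 -4.06170448e-01] [ 2.17696019e-01  1.33972438e-01 -1.51095072e-01 -2.93382738e-04
 -1.28586364e+00  2.51780865e+00] [ 0.54372517 -0.51069204  0.43360883]
cam [ 0.58443951 -0.00321022  0.44503214]
4774 [ 0.55976819 -0.05896726] -105.34866715015532 -0.07557059464946458 0.10975496777233595 mid [ 0.55524402 -0.07544982]
hub [ 0.55684423 -0.06903866  0.22313177] 1616
proj hub (np.float64(326.09997379998435), np.float64(256.96782747775416))
```

View pics/w1.png

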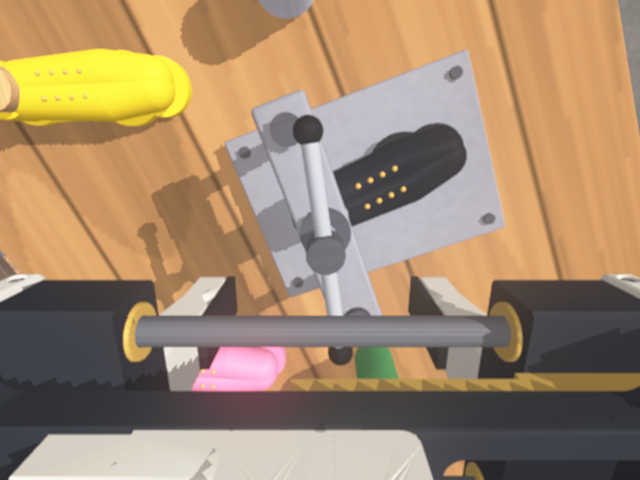

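The hub's top is at (326,253) and the balls at (308,129) and (341,353). That agrees with the top and side estimate to about 2 mm, giving a hub at (0.555, -0.0755). I'll go down with the jaws astride the hub, across the bar.

{"name": "drive_tool", "arguments": {"moves": [[1.5,1,40,0,0,-8,-1],[1.5,1,70,0,0,-8,-1],[1.5,1,91,0,0,-8,-1],[1.5,1,91,0,0,-8,-1],[1.5,1,91,0,0,-8,0.2],[1.5,1,91,0,0,-8,0.5],[1.5,1,91,0,0,-8,1],[1.5,1,91,0,0,-8,1],[1.5,1,91,0,0,-8,1],[1.5,1,91,0,0,-8,1]], "grip_force": 50}}

```text
t: 3.52
eef_pos: [0.5556, -0.0762, 0.3737]
ee_rot: [3.142, 0.0, -0.267]
force: [0.1, 0.2, -1.0]
width: 0.0329
```

{"name": "drive_tool", "arguments": {"moves": [[0,0,0,0,0,0,1],[0,0,0,0,0,0,1],[0,0,0,0,0,0,1],[0,0,0.3,0,0,10,1],[0,0,0.7,0,0,20,1],[0,0,1,0,0,30,1],[0,0,1,0,0,30,1]]}}

```text
t: 4.4
eef_pos: [0.5558, -0.0764, 0.3726]
ee_rot: [3.142, -0.001, -0.79]
force: [1.2, -2.5, -1.0]
width: 0.0272
```

```bash
cat > ang.py <<'E'
from h import *
s=get_state(); print(s["t"],s["eef_pos"],"yaw",np.degrees(s["ee_rot"][2]),"q6",s["q"][5],s["force"],"M",s["moment"],"w",s["width"])
for n in ("top","side"):
    f=grab_frame(n); W=cloud(f); z=W[...,2]
    r=np.hypot(W[...,0]-.555,W[...,1]+.077)
    dk=f["img"].max(-1)<70
    m=(z>.19)&(z<.228)&(r<.098)&(r>.055); P=W[m]
    if len(P)<8: print(n,"few",len(P)); continue
    d=P[:,:2]-[.555,-.077]; a=np.arctan2(d[:,1],d[:,0]); bar=np.degrees(np.angle(np.exp(2j*a).mean())/2)
    print(n,len(P),"bar angle mod180",bar,"z",np.median(P[:,2]),"joint deg mod180",(-3.4-bar)%180)
E
python3 ang.py
```

```text
4.4 [ 0.55580755 -0.07635886  0.37262222] yaw -45.261203791927656 q6 2.1388396111013788 [ 1.1904329  -2.54502249 -0.9667302 ] M [-0.86682887 -0.48292378 -0.19140866] w 0.027167951801672308
top 93 bar angle mod180 42.47792786624202 z 0.21644302876691845 joint deg mod180 134.12207213375797
side 189 bar angle mod180 47.73222264849682 z 0.2157996614087815 joint deg mod180 128.86777735150318
```

The handle turned about 30° with the gripper, with a moment of 0.19 N m. I'll carry on.

{"name": "drive_tool", "arguments": {"moves": [[0,0,0.3,0,0,10,1],[0,0,0.7,0,0,20,1],[0,0,1,0,0,30,1],[0,0,1.3,0,0,40,1],[0,0,1.7,0,0,50,1],[0,0,2,0,0,60,1],[0,0,2.3,0,0,70,1],[0,0,2.7,0,0,80,1],[0,0,3,0,0,90,1],[0,0,3.3,0,0,100,1],[0,0,3.7,0,0,110,1],[0,0,4,0,0,120,1]]}}

```text
t: 6.0
eef_pos: [0.5554, -0.0778, 0.3687]
ee_rot: [-3.139, -0.002, -2.888]
force: [0.4, -12.8, -2.9]
width: 0.027
```

```bash
python3 ang.py
```

```text
6.0 [ 0.5554231  -0.07780372  0.3686663 ] yaw -165.4490069108519 q6 0.04149050104623958 [  0.43142333 -12.75778004  -2.92771644] M [-4.39381563 -0.51178447  0.14126423] w 0.026985700714247808
top 112 bar angle mod180 -75.5647942559918 z 0.21247826584878937 joint deg mod180 72.1647942559918
side 208 bar angle mod180 -75.61164203817057 z 0.21185177799568272 joint deg mod180 72.21164203817057
```

{"name": "drive_tool", "arguments": {"moves": [[0.3,-1,0.3,0,0,10,1],[0.3,-1,0.7,0,0,20,1],[0.3,-1,1,0,0,30,1],[0.3,-1,1.3,0,0,40,1],[0.3,-1,1.7,0,0,50,1],[0.3,-1,2,0,0,60,1],[0.3,-1,2.3,0,0,70,1],[0.3,-1,2.7,0,0,80,1],[0.3,-1,2.7,0,0,80,1]]}}

```text
t: 7.22
eef_pos: [0.5544, -0.0777, 0.3659]
ee_rot: [-3.138, -0.001, 2.002]
force: [-5.9, -2.5, 4.5]
width: 0.0269
```

```bash
python3 ang.py
```

```text
7.225 [ 0.55440688 -0.07766823  0.36593777] yaw 114.71819338847811 q6 -1.350010767753296 [-5.89598891 -2.49632604  4.52976003] M [-0.85844859  1.79358202 -0.17954523] w 0.02690034511412944
top 95 bar angle mod180 22.21987637625791 z 0.20975896816553563 joint deg mod180 154.3801236237421
side 228 bar angle mod180 26.52283051111887 z 0.2091466760573602 joint deg mod180 150.07716948888114
```

{"name": "drive_tool", "arguments": {"moves": [[0,0,0.3,0,0,10,1],[0,0,0.7,0,0,20,1],[0,0,1,0,0,30,1],[0,0,1.3,0,0,40,1],[0,0,1.7,0,0,50,1],[0,0,2,0,0,60,1],[0,0,2.3,0,0,70,1],[0,0,2.7,0,0,80,1],[0,0,2.7,0,0,80,1]]}}

```text
t: 8.45
eef_pos: [0.5547, -0.0766, 0.3633]
ee_rot: [-3.14, 0.001, 0.606]
force: [-5.7, 4.4, 4.7]
width: 0.0271
```

```bash
python3 ang.py
```

```text
8.45 [ 0.55468079 -0.07657905  0.36331147] yaw 34.73965709478878 q6 -2.7462351519510864 [-5.70886434  4.41781708  4.69484082] M [ 1.53337054  1.84874831 -0.14508668] w 0.027066274676875543
top 101 bar angle mod180 -56.07817269459516 z 0.2067863282112896 joint deg mod180 52.67817269459516
side 281 bar angle mod180 -55.52929916458909 z 0.20659085713275854 joint deg mod180 52.12929916458909
```

{"name": "drive_tool", "arguments": {"moves": [[0,0,0,0,0,0,-1],[0,0,0,0,0,0,-1],[0,0,0,0,0,0,-1],[0,0,0,0,0,0,-1],[0,0,-30,0,0,0,-1],[0,0,-60,0,0,0,-1],[0,0,-60,0,0,-90,-1],[0,0,-60,0,0,-90,-1],[0,0,-60,0,0,-90,-1],[0,0,-60,0,0,-90,-1],[0,0,-60,0,0,-90,-1],[0,0,-60,0,0,-90,-1]]}}

```text
t: 10.05
eef_pos: [0.5556, -0.0773, 0.4232]
ee_rot: [-3.142, 0.0, 1.737]
force: [0.4, 0.3, 0.6]
width: 0.0875
```

{"name": "drive_tool", "arguments": {"moves": [[0,0,0,0,0,-90,-1],[0,0,0,0,0,-90,-1],[0,0,0,0,0,-90,-1],[0,0,0,0,0,-90,-1],[0,0,0,0,0,-90,-1],[0,0,0,0,0,-90,-1],[0,0,0,0,0,-90,-1],[0,0,0,0,0,-90,-1],[0,0,0,0,0,-90,-1]]}}

```text
t: 11.18
eef_pos: [0.5556, -0.0772, 0.4232]
ee_rot: [3.142, -0.0, -2.978]
force: [-0.7, 0.3, -1.2]
width: 0.0878
```

```bash
python3 ang.py; python3 meas.py w2
```

```text
11.175 [ 0.5556025  -0.0772403   0.42322451] yaw -170.61769318205407 q6 -0.04707173945605792 [-0.66324087  0.26529987 -1.19171597] M [0.10091043 0.01060378 0.03390543] w 0.0878066769112073
top 95 bar angle mod180 -55.93815420077274 z 0.20801705370158682 joint deg mod180 52.538154200772745
side 205 bar angle mod180 -55.97177661389358 z 0.20628791121665208 joint deg mod180 52.57177661389358
[ 0.55558338 -0.07723935  0.42322391] [ 3.14157193e+00 -7.70835180e-05 -2.98118273e+00] [ 2.10826558e-01  1.59690632e-01 -2.14780871e-01 -2.64157845e-05
 -1.19640076e+00 -5.04069788e-02] [-1.05597545  0.99064673 -0.2880845 ]
cam [ 0.56773507 -0.15294108  0.40359498]
6347 [ 0.56353011 -0.09180034] 124.78768480412094 -0.07649732577224302 0.10821841648279626 mid [ 0.55448108 -0.07877452]
hub [ 0.55836158 -0.08320584  0.21306596] 2108
proj hub (np.float64(323.0733848202412), np.float64(276.5423591037369))
```

View pics/w2.png

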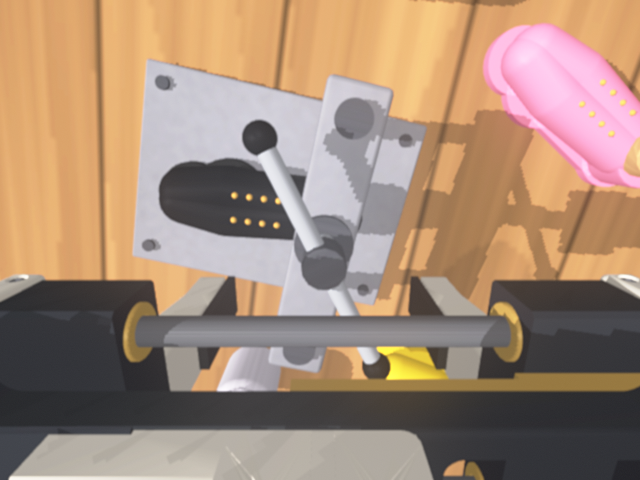

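The hub is now at (323,264) and the balls at (260,137) and (376,367). The handle stayed where I left it, at a joint angle of about 412°, and the shoe is in place. Now I'll take hold again.

{"name": "drive_tool", "arguments": {"moves": [[0,0,0,0,0,-10,-1],[0,0,0,0,0,-20,-1],[0,0,0,0,0,-24,-1],[0,0,30,0,0,-24,-1],[0,0,60,0,0,-24,-1],[0,0,60,0,0,-24,-1],[0,0,60,0,0,-24,0.5],[0,0,60,0,0,-24,1],[0,0,60,0,0,-24,1],[0,0,60,0,0,-24,1],[0,0,60,0,0,-24,1],[0,0,60,0,0,-24,1]]}}

```text
t: 12.82
eef_pos: [0.5556, -0.0772, 0.3633]
ee_rot: [-3.142, 0.0, -2.563]
force: [0.0, 0.6, 0.8]
width: 0.0331
```

{"name": "drive_tool", "arguments": {"moves": [[0,0,0,0,0,0,1],[0,0,0,0,0,0,1],[0,0,0.3,0,0,10,1],[0,0,0.7,0,0,20,1],[0,0,1,0,0,30,1],[0,0,1.2,0,0,36,1],[0,0,1.2,0,0,36,1]]}}

```text
t: 13.7
eef_pos: [0.5552, -0.0774, 0.362]
ee_rot: [-3.141, -0.001, 3.092]
force: [-3.5, -2.9, 2.0]
width: 0.027
```

```bash
python3 ang.py
```

```text
13.7 [ 0.55517988 -0.07743441  0.3620404 ] yaw 177.16671516014446 q6 -0.2602062947006476 [-3.54194879 -2.89914978  2.02889983] M [-0.67681725  1.31020345 -0.14189761] w 0.026964696379966426
top 118 bar angle mod180 88.76643117924212 z 0.2058286318014509 joint deg mod180 87.83356882075788
side 197 bar angle mod180 89.80957091131171 z 0.20513990897743284 joint deg mod180 86.79042908868828
```

{"name": "drive_tool", "arguments": {"moves": [[0,0,0.2,0,0,6,1],[0,0,0.3,0,0,12,1],[0,0,0.3,0,0,15,1],[0,0,0.3,0,0,15,1]]}}

```text
t: 14.3
eef_pos: [0.5552, -0.0772, 0.3617]
ee_rot: [-3.141, -0.001, 2.833]
force: [-4.8, -1.8, 2.7]
width: 0.0266
```

```bash
python3 ang.py
```

```text
14.3 [ 0.55522078 -0.07718661  0.36172687] yaw 162.30779087041722 q6 -0.5199909359417489 [-4.81715578 -1.81217401  2.74613826] M [-0.3170549   1.82589815  0.76718066] w 0.026620417735341007
top 88 bar angle mod180 76.91123867910989 z 0.2060126751436892 joint deg mod180 99.68876132089011
side 188 bar angle mod180 79.73177847605506 z 0.20493993443564557 joint deg mod180 96.86822152394494
```

The moment jumped to 0.77 N m with the bar at about 78°, which is where the stop should be. I'll push a few degrees more to confirm, then let go.

{"name": "drive_tool", "arguments": {"moves": [[0,0,0,0,0,5,1],[0,0,0,0,0,5,1]]}}

```text
t: 14.65
eef_pos: [0.5552, -0.0772, 0.3618]
ee_rot: [-3.141, -0.001, 2.745]
force: [-5.4, -1.5, 3.6]
width: 0.0271
```

```bash
python3 ang.py
```

```text
14.65 [ 0.55522828 -0.07715048  0.36183643] yaw 157.2761448333608 q6 -0.6078590235802666 [-5.44220674 -1.51448501  3.62607407] M [-0.26336062  1.76853874  0.61383242] w 0.02709817109438361
top 88 bar angle mod180 76.71123060191273 z 0.20643918202223072 joint deg mod180 99.88876939808726
side 186 bar angle mod180 79.78477799743827 z 0.20483178612538017 joint deg mod180 96.81522200256173
```

{"name": "drive_tool", "arguments": {"moves": [[0,0,0,0,0,0,-1],[0,0,0,0,0,0,-1],[0,0,0,0,0,0,-1],[0,0,0,0,0,0,-1],[0,0,0,0,0,0,-1],[0,0,-30,0,0,0,-1],[0,0,-70,0,0,0,-1],[0,0,-100,0,0,0,-1],[0,0,-100,0,0,0,-1],[0,0,-100,0,0,0,-1]]}}

```text
t: 16.0
eef_pos: [0.5553, -0.0772, 0.4612]
ee_rot: [3.141, -0.001, 2.743]
force: [-0.5, 0.0, -0.5]
width: 0.0874
```

```bash
python3 ang.py; python3 - <<'E'
from h import *
f=grab_frame("side"); save("side1",f)
g=grab_frame("wrist"); save("w3",g); cv2.imwrite("pics/f.png",np.hstack([cv2.resize(f["img"][200:440,240:560],(480,360)),cv2.resize(g["img"][:300],(320,360))])[...,::-1])
W=cloud(f);z=W[...,2];O=np.load("side0.npy")
for nm,c in (("shoe",(416,321)),("tin",(367,231)),("bottle",(383,458)),("hammer",(345,208))):
    s=np.s_[c[1]-10:c[1]+10,c[0]-10:c[0]+10]; print(nm,np.nanmedian(O[s],(0,1)),np.nanmedian(W[s],(0,1)))
for A in (O,W):
    zz=A[...,2]; m=(zz>.03)&(zz<.125)&(A[...,0]>.58)&(A[...,0]<.76)&(A[...,1]<0)&(A[...,1]>-.16); print("shoe toe part",A[m].mean(0),A[m][:,0].max(),m.sum())
E
```

```text
16.0 [ 0.55530624 -0.07716798  0.46122031] yaw 157.13376478901893 q6 -0.6098619903692863 [-0.49382007  0.02583138 -0.52093258] M [ 0.06546368 -0.01380317 -0.00060916] w 0.0873646941944187
top 162 bar angle mod180 78.158768071198 z 0.2063399538078868 joint deg mod180 98.441231928802
side 310 bar angle mod180 78.41124557256961 z 0.20523683726705594 joint deg mod180 98.18875442743038
shoe [ 0.65245291 -0.08825088  0.07873622] [ 0.65233492 -0.08856704  0.07877177]
tin [0.60846329 0.15193906 0.0834908 ] [0.58594746 0.12911977 0.08717532]
bottle [ 0.52141586 -0.34097301  0.11261082] [ 0.52124095 -0.34082022  0.11266757]
hammer [0.59176602 0.2946234  0.00830679] [ 0.50680755 -0.04907179  0.3723439 ]
shoe toe part [ 0.65688715 -0.08772207  0.06887263] 0.7344858033942335 2198
shoe toe part [ 0.65677011 -0.08774928  0.0689415 ] 0.7330484627008353 2197
```

View pics/f.png

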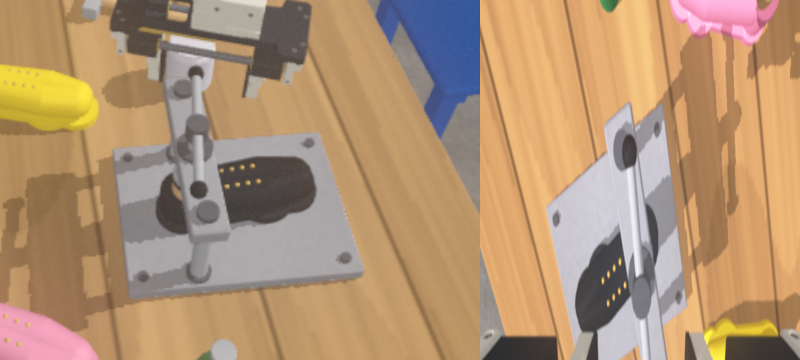

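The joint reads about 98.3° + 360° = 458.3° (8.0 rad), so it is at the stop. The shoe hasn't shifted and the gripper is clear. In the side crop the handle lies along the bridge, with balls at (196,72) and (199,189); the gripper hides the tin and hammer from that camera.

```bash
python3 -c "
from station import *
print(job_done())"
```

```text
the job is handed in; nothing more can be done
None
```

The press is screwed down to its stop and the job is handed in. It took about 16 s of robot time. I gripped the T-handle's hub with the jaws across the bar and turned it clockwise in two holds, about 310° and then about 46°. Then I let go and backed off 100 mm.

**Handle at the stop:** after release the handle read 98.3° mod 180°, which with the turns I tracked makes 458.3° (8.0 rad). Pushing 5° further did not move the bar; the gripper slipped on the hub at about 0.6–0.8 N m. While I was still holding the hub, the top and side cameras differed by about 3°; after release they agreed to 0.3°.

**Pad on the last:** I did not see the contact directly. It follows from the handle being at its stop, 2.6 rad past the point where the pad meets the last.

**Shoe and bystanders:** the shoe and the bottle read within 0.5 mm of where they started. The gripper hid the tin and the hammer from the side camera in the last check, so their readings there were no use. The arm never worked low near either of them.

**Forces:** the largest force I saw between moves was about 13 N sideways, partway through the first hold. It was near zero after I let go.

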